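Size an easel peg on the ring gauge

TASK

Find the size of the easel peg that stands on the cork tile: lower it foot first through the steel rings of the gauge rack one after the other, starting at the widest, each time until its foot shows below the ring, and go on down the row until a ring stops it (do not force it). Then set it down standing upright in the compartment beside the narrowest ring that it went through. Leave the other two pegs and the things around where they are.

Things in the scene. Friction and masses are not known exactly. Their poses are not given: they have to be found in the camera images.
- peg_a_mid (a point): Peg: one of three plain round beech pegs, all 130 mm long, upright at the start, with a 3 mm 45-degree chamfer round the foot and a slightly domed top. The three are 26, 32 and 38 mm thick; try it in the rings to find out which it is. 50 to 105 g. This point is at its centre, 65 mm above its foot; z along the peg, up
- peg_a_foot (a point): Centre of the underside (foot) of the same peg, 65 mm below its centre
- peg_b_mid (a point): Another of the three pegs, described at peg_a; this point is its centre, half-way up, z up along the peg
- peg_b_foot (a point): Centre of the underside (foot) of the same peg, 65 mm below its centre
- peg_c_mid (a point): Another of the three pegs, described at peg_a; this point is its centre, half-way up, z up along the peg
- peg_c_foot (a point): Centre of the underside (foot) of the same peg, 65 mm below its centre
- tile: Flat square cork tile, 100 x 100 x 6 mm, fixed on the bench; the peg to be sized stands on it, within 20 mm of its middle. Origin: centre of its underside, on the bench
- board: Thin plywood board, 70 x 190 x 6 mm, fixed on the bench; the two other pegs wait on it, 90 mm apart. Origin: centre of its underside
- rack: Peg gauge: a fixed wooden rack, 170 mm in x and 286 mm in y, with a steel bar carrying four steel rings in a row along its y, and a row of four open compartments beside them on its +x side (the side away from the robot). Its end cheeks and the rings reach 85 mm above the bench. The base board is 8 mm thick, and the bar runs along the -x edge, 31 mm from the ring axes. Origin: centre of its underside; z up
- ring_1 (a point): First, widest ring: upright-axis steel ring of 41 mm bore, 4 mm wall, 20 mm tall, its upper edge 85 mm above the bench. This point: centre of its mouth, level with its upper edge. The rings are 65 mm apart, in order from +y to -y of the rack; below them is 57 mm of free space down to the base board. A peg that fits goes through with 3 mm to spare; one too thick stops with its foot 1 to 4 mm inside the mouth. Axes as the rack's
- ring_2 (a point): Second ring: upright-axis steel ring of 35 mm bore, 4 mm wall, 20 mm tall, its upper edge 85 mm above the bench. This point: centre of its mouth, level with its upper edge. Axes as the rack's
- ring_3 (a point): Third ring: upright-axis steel ring of 29 mm bore, 4 mm wall, 20 mm tall, its upper edge 85 mm above the bench. This point: centre of its mouth, level with its upper edge. Axes as the rack's
- ring_4 (a point): Fourth, narrowest ring: upright-axis steel ring of 23 mm bore, 4 mm wall, 20 mm tall, its upper edge 85 mm above the bench. This point: centre of its mouth, level with its upper edge. Axes as the rack's
- cell_1 (a point): Compartment beside ring 1 (85 mm from the ring's axis in the rack's +x): this point is the centre of its floor, 8 mm above the bench. Inside 72 mm (x) by 59 mm (y), walls 45 mm above the floor; open on top. Empty.
- cell_2 (a point): Compartment beside ring 2 (85 mm from the ring's axis in the rack's +x): this point is the centre of its floor, 8 mm above the bench. Inside 72 mm (x) by 59 mm (y), walls 45 mm above the floor; open on top. Empty.
- cell_3 (a point): Compartment beside ring 3 (85 mm from the ring's axis in the rack's +x): this point is the centre of its floor, 8 mm above the bench. Inside 72 mm (x) by 59 mm (y), walls 45 mm above the floor; open on top. Empty.
- cell_4 (a point): Compartment beside ring 4 (85 mm from the ring's axis in the rack's +x): this point is the centre of its floor, 8 mm above the bench. Inside 72 mm (x) by 59 mm (y), walls 45 mm above the floor; open on top. Three thin 16 mm pegs, at most 64 mm tall, already stand in it, fixed.
- jar: Bystander: lidded amber glass jar, 72 mm across, 95 mm tall. Origin: centre of its underside
- tin: Bystander: paint tin, 96 mm across, 104 mm tall. Origin: centre of its underside
- brush_pot: Bystander: white pot with brushes, 80 mm across, brushes up to 185 mm high. Origin: centre of its underside
Not all that is in view belongs to the job. What is shaped like the part that bears peg_a_mid but purple or red is not meant.

How it is judged:
By the outcome, as a careful person would: the job done as asked, in the order asked, and still so for the second after the job is handed in, with the robot touching nothing.
It also fails if it takes over 72 s, if anything falls off the work surface, if the arm or the gripper's body presses on something with over 40 N, if the wrist force passes 120 N, or if a joint passes its speed limit or range.

ROBOT

A 7-joint arm with a two-finger parallel gripper is mounted at the origin on the work surface. World frame = base frame: x ahead of the robot, y to its left, z up, the work surface at z = 0. Lengths are in m, angles in rad, forces in N, time in s.
With the tool pointing down it reaches from about 0.425 to 0.925 m from the base axis. Payload 6.8 kg.
Tool frame: the origin (TCP) lies midway between the tips of the shut fingers; the grasp point (between the pads) lies 19 mm behind it; z points along the fingers, x is the direction in which the jaws open and shut, and the axes are right-handed (so a half turn about z gives the same grasp; the last joint's range is limited). The gripper opens to 85 mm and grips with 20 to 120 N. Pads are 22 mm wide; open, the fingers measure 114 mm over their backs; the gripper's body (76 mm by 85 mm) begins 54 mm behind the grasp point. The pads swing forward as they close: fully open they stand 13 mm farther back than shut.
Start: joints at [-1.231, 0.477, 0.022, 1.555, -0.011, 1.109, -0.083], TCP at [0.292, 0.608, 0.231] pointing down, gripper open.
Joint ranges: [-2.96, 2.96], [-0.34, 2.1], [-1.41, 1.46], [0.24, 2.44], [-1.37, 4.51], [0.17, 1.92], [-2.96, 2.96]. Speed limits (rad/s): [2.39, 2.39, 3.14, 3.14, 3.14, 3.14, 3.14].

INTERFACE

Orientations are given as a unit quaternion [w, x, y, z].
In Python, from station import bot gives the robot as it stands.
- The arm moves only by the tool step_arm, never from a script. Its argument "increments" is a list of rows, each a list of 7 numbers: the shift along the tool's x, y, z in cm, then the turn, a rotation vector about the tool's x, y, z in degrees, then the closure, from 0 (fully open) to 1 (shut). A call has 1 to 20 rows; each row shifts and turns the commanded pose from where the row before left it, along the tool's axes as they then stand; what a row does not reach is not made up. A row lasts 1/10 s, in which the tool goes at most 50 mm and 8.59 degrees, less where a joint would pass 70% of its speed; a pose out of reach is approached as far as the arm can. A call is refused whole if a number of a shift passes 5 or a number of a turn 8.59, either way. A call with a gripper value outside its range is refused whole. The fingers move at their own pace and stop on an object; "squeeze" is the grip in N (left out, the last holds). Time passes only in rows, so rows that do not move let the fingers close. It gives the time, the measured TCP pose, the force and the opening at its end, in the units of the state.
- bot.get_obs(): the state, without advancing time (a new reading comes with each control period).
- bot.read_camera(name): name is "side" or "top" or "wrist"; returns a dict with "pixels" (384x512x3 uint8, red, green, blue), "vertical_fov" (degrees; the focal length in pixels is half the picture's height over the tangent of half this angle, whatever the lens; pixels are square), "cx", "cy" (the principal point, pixels), "camera_from_world" (4x4, takes a point from world to camera coordinates). Camera axes: x right, y down, z forward; pixel columns grow to the right and rows downward; lengths in m; the calibration is good to about 2 mm. A picture is of the moment at which its call begins. There is no depth.
- bot.hand_in(): hands the job in, once; it reports no verdict.
Trained networks look in a picture, given as the dict that the camera call returned (one of the last four; its "shot" number tells which), for a name from the list of things; names that differ only in an ending like _2 or _b are one class to them, and where a whole thing is asked for, a point or a joint stands for the part that bears it (a point fixed in the world has none). Each returns a list of dicts, best first, with "score" (0 to 1); they miss things now and then, are a little off and sometimes report something else, mostly with a low value. They report only what shows in the picture. A call takes as long as a camera call. They do not tell look-alikes from the thing itself.
- bot.find_in(picture, query): "point" ([column, row] in pixels, amid what is visible of it).
- bot.cut_out(picture, query): "pixels" (384x512 bool, what is visible of it) and "point" ([column, row] in pixels, amid what is visible of it).
- bot.pinpoint(picture, query): "point" ([column, row] in pixels: a listed point, or the origin of a listed thing).
The state is a dict: "t": time; "q": joint angles; "joint_vel": joint speeds; "joint_torque": joint torques, N m; "eef_pos": TCP position; "tool_rot": TCP orientation; "contact_force": force on the tool from outside, world axes, zero at the start; "torque": the same for the moment, N m; "gripper_width": opening from 0.0 (shut) to 1.0 (fully open).
Only numpy, scipy, OpenCV 4.12 (cv2) and the standard library are available. Lean on these libraries where they do the work, as an engineer would, in place of code of your own. Each camera call takes 0.05 s, during which the arm holds its last target.

## Working session

There is one attempt and no reset: what is moved stays moved. The work goes in short steps, Python scripts to look and compute and a tool call to move; the robot and the scene stay as the last step left them, time stands still between calls to the robot, and variables do not carry over. Pictures are saved under pics/ and viewed, and the job is handed in when it is done.

Besides the shell and the picture viewer there is one more tool, called after "Call:" as name(argument=value, ...) on one line, values as JSON. step_arm: Moves the arm, as the interface text tells. Its arguments: {"type":"object","properties":{"increments":{"type":"array"},"squeeze":{"type":"number"}},"required":["increments"]}

```bash
ls; mkdir -p pics; cat > h.py <<'E'
import numpy as np, cv2
from station import bot
def shot(name, fn=None):
    p=bot.read_camera(name)
    if fn: cv2.imwrite('pics/'+fn, p['pixels'][:,:,::-1])
    return p
def f(p): return p['pixels'].shape[0]/2/np.tan(np.radians(p['vertical_fov'])/2)
def ray(p,uv):
    T=np.array(p['camera_from_world']); R=T[:3,:3]; t=T[:3,3]
    d=np.array([(uv[0]-p['cx'])/f(p),(uv[1]-p['cy'])/f(p),1.])
    return -R.T@t, R.T@d
def atz(p,uv,z):
    o,d=ray(p,uv); return o+d*(z-o[2])/d[2]
def proj(p,X):
    T=np.array(p['camera_from_world']); c=T[:3,:3]@np.array(X)+T[:3,3]
    return np.array([p['cx']+f(p)*c[0]/c[2], p['cy']+f(p)*c[1]/c[2]])
def tri(obs):
    A=np.zeros((3,3));b=np.zeros(3)
    for p,uv in obs:
        o,d=ray(p,uv); d/=np.linalg.norm(d); M=np.eye(3)-np.outer(d,d); A+=M;b+=M@o
    return np.linalg.solve(A,b)
E
python3 - <<'E'
from h import *
np.set_printoptions(precision=4,suppress=True)
o=bot.get_obs(); print(o)
for n in ['side','top','wrist']:
    p=shot(n,n+'0.png'); print(n,p['vertical_fov'],p['cx'],p['cy'],ray(p,(p['cx'],p['cy'])), {k:v for k,v in p.items() if k not in('pixels','camera_from_world')})
    for q in ['peg_a_foot','peg_a_mid','tile','rack','ring_1','cell_1','board','jar','tin','brush_pot']:
        r=bot.pinpoint(p,q); print(q,[(np.round(a['point'],1).tolist(),round(a['score'],2)) for a in r])
E
```

```text
pics
{'t': 0.0, 'q': array([-1.2311,  0.4778,  0.0223,  1.5565, -0.0115,  1.1093, -0.0831]), 'joint_vel': array([ 0.0002,  0.0012, -0.0008, -0.0001, -0.0004,  0.0009, -0.0004]), 'joint_torque': array([ -0.0001, -59.6459,   1.6078, -28.1176,   0.0125,   0.0096,
        -0.    ]), 'eef_pos': array([0.292 , 0.6079, 0.2303]), 'tool_rot': array([ 0.0005,  0.8464,  0.5325, -0.0007]), 'contact_force': array([ 0.5366, -0.5563, -0.481 ]), 'torque': array([-0.0479, -0.0673,  0.0154]), 'gripper_width': 1.0051162833132894}
side 50.28492249878739 256.3996558696615 189.4970231299481 (array([ 0.5455, -0.9121,  0.9097]), array([ 0.0478,  0.7319, -0.6797])) {'vertical_fov': 50.28492249878739, 'cx': 256.3996558696615, 'cy': 189.4970231299481, 'shot': 1}
peg_a_foot [([305.1, 294.5], 0.77), ([292.9, 334.9], 0.77), ([331.3, 268.6], 0.69), ([287.0, 358.8], 0.58), ([233.6, 176.3], 0.16)]
peg_a_mid [([301.8, 282.5], 0.89), ([287.6, 346.2], 0.89), ([338.2, 253.5], 0.72), ([294.2, 322.8], 0.59), ([224.3, 300.2], 0.29)]
tile [([224.6, 304.8], 0.68)]
rack [([235.5, 177.0], 0.66)]
ring_1 [([215.9, 178.2], 0.71),
[... 1002 characters left out ...]
.69), ([189.6, 232.5], 0.66)]
cell_1 [([231.9, 211.3], 0.97), ([247.9, 214.3], 0.85), ([197.9, 208.8], 0.7), ([215.0, 209.9], 0.63)]
board [([248.9, 214.3], 0.64), ([328.2, 178.2], 0.6)]
jar [([138.2, 240.8], 0.85), ([318.6, 178.9], 0.62), ([345.3, 226.4], 0.48)]
tin [([140.6, 194.2], 0.88), ([198.2, 208.4], 0.6)]
brush_pot [([222.1, 161.7], 0.87)]
wrist 70.08454497343298 258.33876030189003 194.4530935384662 (array([0.2176, 0.6454, 0.3738]), array([ 0.2876, -0.1377, -0.9478])) {'vertical_fov': 70.08454497343298, 'cx': 258.33876030189003, 'cy': 194.4530935384662, 'shot': 3}
peg_a_foot []
peg_a_mid []
tile []
rack []
ring_1 []
cell_1 []
board []
jar [([214.2, 300.5], 0.72)]
tin []
brush_pot []
```

View pics/side0.png

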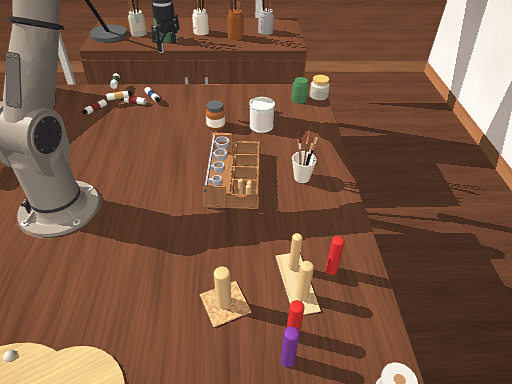

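View pics/top0.png

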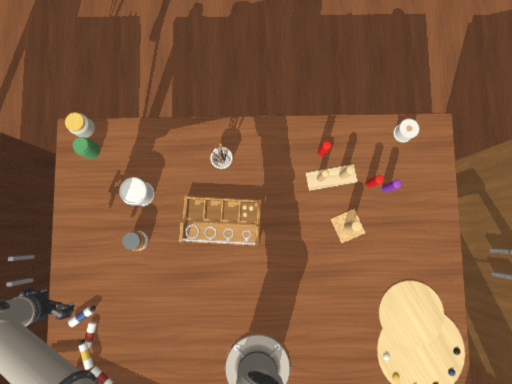

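View pics/wrist0.png

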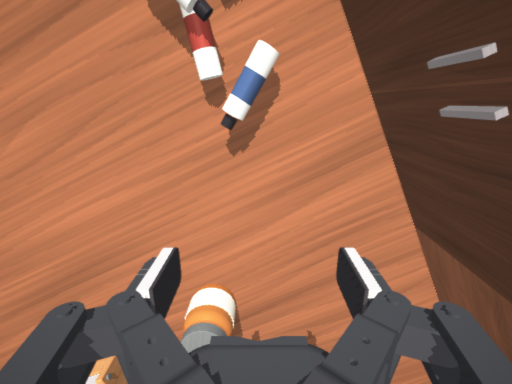

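```bash
python3 - <<'E'
from h import *
np.set_printoptions(precision=4,suppress=True)
s=shot('side');t=shot('top')
for p,b,fn in [(s,(180,240,340,380),'c1.png'),(t,(290,130,410,250),'c2.png'),(t,(170,180,275,255),'c3.png'),(s,(190,120,280,220),'c4.png')]:
    im=p['pixels'][b[1]:b[3],b[0]:b[2],::-1]; cv2.imwrite('pics/'+fn,cv2.resize(im,None,fx=5,fy=5,interpolation=cv2.INTER_CUBIC))
# tile
for p,q in [(s,'tile'),(t,'tile'),(s,'peg_a_mid'),(t,'peg_a_mid'),(s,'rack'),(t,'rack')]:
    for c in bot.cut_out(p,q):
        m=c['pixels'].astype(np.uint8); ys,xs=np.nonzero(m)
        print(q,round(c['score'],2),np.round(c['point'],1),m.sum(),xs.min(),xs.max(),ys.min(),ys.max(),xs.mean(),ys.mean())
# rings
rs=[(215.6,123.1)]
R=[(o['point'],o['score']) for o in bot.pinpoint(t,'ring_1')]; print('top rings',[(np.round(a,1),round(b,2),atz(t,a,.085)[:2]) for a,b in R])
R=[(o['point'],o['score']) for o in bot.pinpoint(s,'ring_1')]; print('side rings',[(np.round(a,1),round(b,2),atz(s,a,.085)[:2]) for a,b in R])
R=[(o['point'],o['score']) for o in bot.pinpoint(t,'cell_1')]; print('top cells',[(np.round(a,1),round(b,2),atz(t,a,.008)[:2]) for a,b in R])
R=[(o['point'],o['score']) for o in bot.pinpoint(s,'cell_1')]; print('side cells',[(np.round(a,1),round(b,2),atz(s,a,.008)[:2]) for a,b in R])
print(atz(s,(224.6,304.8),.0),atz(t,(348.2,226.1),0))
print(proj(t,atz(s,(224.6,304.8),.0)))
E
```

```text
tile 0.71 [228.1 310.1] 971 202 249 282 325 225.55303810504634 306.1575695159629
tile 0.7 [322.4 177.2] 76 318 328 170 180 322.89473684210526 175.0921052631579
tile 0.64 [342.6 224.7] 587 331 364 209 241 346.0425894378194 224.9267461669506
peg_a_mid 0.91 [302.6 279.9] 490 297 313 261 300 304.42857142857144 279.9102040816326
peg_a_mid 0.84 [336.6 256.4] 495 325 344 236 275 334.25252525252523 255.2828282828283
peg_a_mid 0.82 [296.  316.2] 356 288 303 301 329 295.5112359550562 314.14325842696627
peg_a_mid 0.67 [287.9 346.5] 558 280 299 327 366 289.5035842293907 346.35125448028674
peg_a_mid 0.7 [326.9 146.5] 137 317 330 141 156 323.8759124087591 148.33576642335765
peg_a_mid 0.49 [389.9 187. ] 150 382 400 181 192 390.85333333333335 186.20666666666668
peg_a_mid 0.48 [374.9 182.1] 177 365 384 174 187 374.7909604519774 180.99435028248587
rack 0.92 [234.8 173.4] 3699 203 259 133 208 232.29737766964044 173.51148959178155
rack 0.9 [217.4 218.5] 3471 179 259 196 245 220.0489772399885 220.8513396715644
top rings [(array([242.3, 231.8]), 0.93, array([0.493, 0.045])), (array([228.6, 233.7]), 0.8, a
[... 213 characters left out ...]
218.2, 179.9]), 0.9, array([0.4896, 0.0214])), (array([225.4, 140.1]), 0.62, array([0.5095, 0.2252])), (array([219.7, 152.7]), 0.62, array([0.4915, 0.1558]))]
top cells [(array([211.3, 212.7]), 0.88, array([0.5675, 0.1667])), (array([248.1, 214.9]), 0.64, array([0.5573, 0.0263])), (array([229.3, 212.6]), 0.6, array([0.567 , 0.0979])), (array([197.3, 208.8]), 0.58, array([0.5831, 0.2202]))]
side cells [(array([244.9, 182.5]), 0.77, array([0.5726, 0.0936])), (array([248.6, 157.9]), 0.74, array([0.589 , 0.2235])), (array([242.7, 196.5]), 0.68, array([0.5638, 0.0271])), (array([244.3, 172.1]), 0.66, array([0.5719, 0.1465]))]
[ 0.5102 -0.355   0.    ] [ 0.5099 -0.3554  0.    ]
[348.07   226.0189]
```

View pics/c1.png

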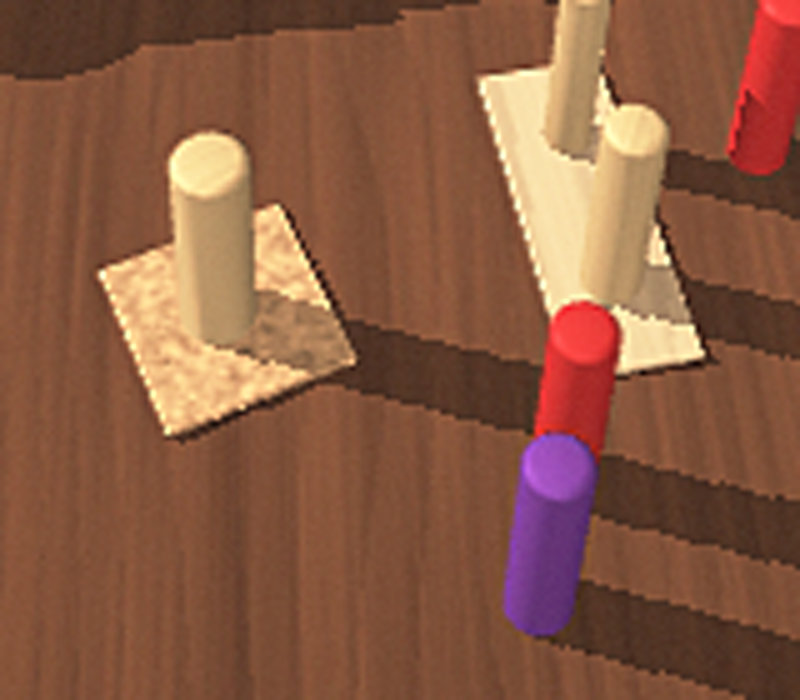

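View pics/c2.png

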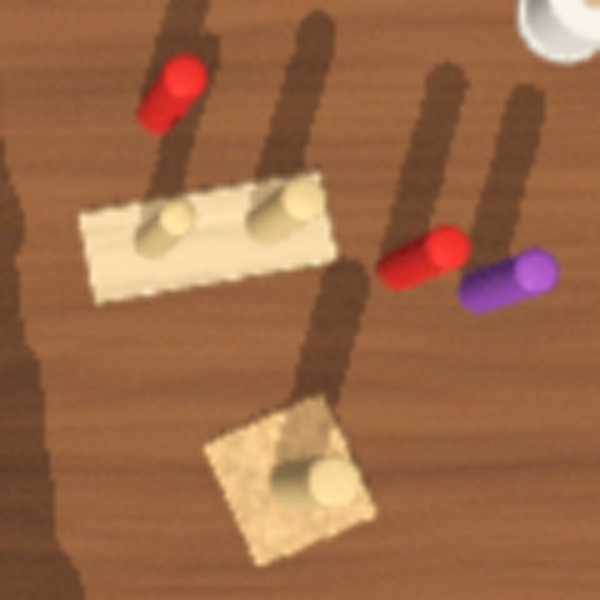

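View pics/c3.png

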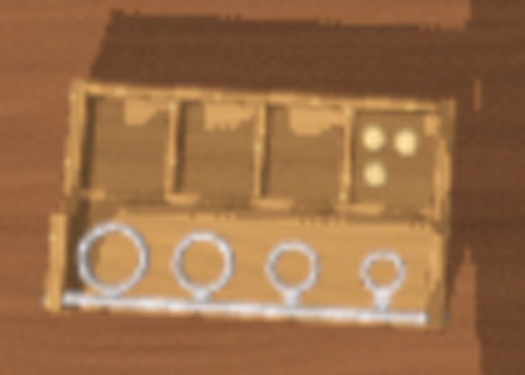

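View pics/c4.png

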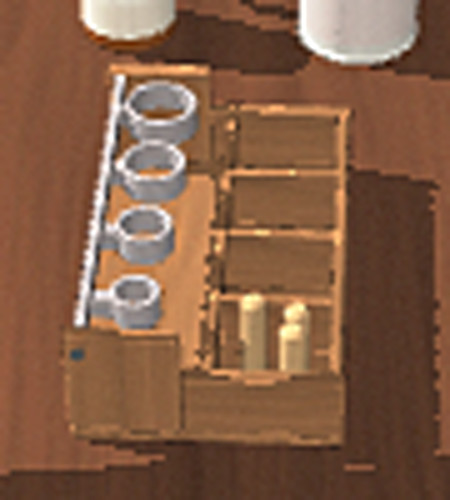

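```bash
python3 - <<'E'
from h import *
np.set_printoptions(precision=4,suppress=True)
s=shot('side');t=shot('top')
print('peg top', atz(t,(356.6,226.4),.135), atz(s,(221.6,272.7),.135), tri([(t,(356.6,226.4)),(s,(221.6,272.7))]))
print('peg foot',atz(s,(224.4,305.5),.006))
T=[(192.6,231.6),(210.6,232.8),(228.4,233.4),(246.4,234.4)]
S=[(222.4,140.8),(220.8,153),(219.4,165.6),(217.2,178)]
for a,b in zip(T,S): print(atz(t,a,.085),atz(s,b,.085))
# tile corners top view & side view
print('tile corners top',[atz(t,(290+u/5,130+v/5),.006)[:2] for u,v in [(205,447),(324,397),(377,516),(260,567)]])
print('tile corners side',[atz(s,(180+u/5,240+v/5),.006)[:2] for u,v in [(98,272),(282,205),(356,358),(168,437)]])
print('rack corners top',[atz(t,(170+u/5,180+v/5),.053)[:2] for u,v in [(78,85),(455,103)]])
for n,u in [('b',(165,238)),('c',(275,228)),('red1',(155,118)),('red2',(396,272))]: print(n,atz(t,(290+u[0]/5,130+u[1]/5),.01))
E
```

```text
peg top [ 0.5062 -0.3531  0.135 ] [ 0.5077 -0.3548  0.135 ] [ 0.5069 -0.3535  0.1331]
peg foot [ 0.51   -0.3606  0.006 ]
[0.4961 0.2234 0.085 ] [0.4994 0.2214 0.085 ]
[0.491  0.1588 0.085 ] [0.4952 0.1541 0.085 ]
[0.488  0.0949 0.085 ] [0.4919 0.0895 0.085 ]
[0.4836 0.0303 0.085 ] [0.4864 0.0302 0.085 ]
tile corners top [array([ 0.5361, -0.2895]), array([ 0.573 , -0.3817]), array([ 0.4821, -0.4183]), array([ 0.4449, -0.3281])]
tile corners side [array([ 0.4468, -0.3267]), array([ 0.5405, -0.2894]), array([ 0.5759, -0.3797]), array([ 0.485 , -0.4184])]
rack corners top [array([0.6245, 0.2562]), array([ 0.6074, -0.0236])]
b [ 0.6969 -0.2634  0.01  ]
c [ 0.7035 -0.3484  0.01  ]
red1 [ 0.791  -0.2586  0.01  ]
red2 [ 0.6681 -0.4399  0.01  ]
```

Call:
step_arm(increments=[[0, 3, 0, 0, 0, 2.5, 0], [0, 4.8, 0, 0, 0, 4.1, 0], [0, 4.8, 0, 0, 0, 4.1, 0], [0, 4.8, 0, 0, 0, 4.1, 0], [0, 4.8, 0, 0, 0, 4.1, 0], [0, 4.8, 0, 0, 0, 4.1, 0], [0, 4.8, 0, 0, 0, 4.1, 0], [0, 4.8, 0, 0, 0, 4.1, 0], [0, 4.8, 0, 0, 0, 4.1, 0], [0, 4.8, 0, 0, 0, 4.1, 0], [0, 4.8, 0, 0, 0, 4.1, 0], [0, 4.8, 0, 0, 0, 4.1, 0], [0, 4.8, 0, 0, 0, 4.1, 0], [0, 4.8, 0, 0, 0, 4.1, 0], [0, 4.8, 0, 0, 0, 4.1, 0], [0, 4.8, 0, 0, 0, 4.1, 0], [-1, 4.8, 0, 0, 0, 4.1, 0], [-1, 4.8, 0, 0, 0, 4.1, 0], [-1, 4.8, 0, 0, 0, 4.1, 0], [-1, 4.8, 0, 0, 0, 4.1, 0]], squeeze=40)

```text
t: 4.35
eef_pos: [0.6348, -0.1672, 0.2314]
tool_rot: [0.0, 0.99, -0.141, 0.0]
contact_force: [-0.2, -0.4, -0.5]
gripper_width: 1.002
```

```bash
cat >> h.py <<'E'
from scipy.spatial.transform import Rotation as Ro
def pose():
    o=bot.get_obs(); w,x,y,z=o['tool_rot']; return o, np.array(o['eef_pos']), Ro.from_quat([x,y,z,w])
def delta(target, yaw=None):
    """tool-frame shift (cm) to world target, turn (deg) to pointing-down with yaw (tool x)"""
    o,p,R=pose(); d=R.inv().apply(np.array(target)-p)*100
    X=R.apply([1,0,0]); cur=np.degrees(np.arctan2(X[1],X[0])); Z=R.apply([0,0,1])
    if yaw is None: yaw=cur
    Rt=Ro.from_euler('z',yaw,degrees=True)*Ro.from_euler('x',180,degrees=True)
    rv=np.degrees((R.inv()*Rt).as_rotvec())
    print('t %.2f'%o['t'],'tcp',p.round(4),'yaw %.2f'%cur,'tilt z',Z.round(4),'| shift cm',d.round(2),'turn',rv.round(2),'F',np.round(o['contact_force'],1),'w %.3f'%o['gripper_width'])
    return d,rv
E
python3 - <<'E'
from h import *
delta([0.507,-0.354,0.18],-30)
E
```

```text
t 4.35 tcp [ 0.6348 -0.1672  0.2314] yaw -16.23 tilt z [ 5.e-04 -2.e-04 -1.e+00] | shift cm [-7.06 21.5   5.13] turn [-0.   -0.03 13.77] F [-0.2 -0.4 -0.5] w 1.002
```

Call:
step_arm(increments=[[-1.4, 4.3, 0.6, 0, 0, 0, 0], [-1.4, 4.3, 0.6, 0, 0, 0, 0], [-1.4, 4.3, 0.6, 0, 0, 0, 0], [-1.4, 4.3, 0.6, 0, 0, 0, 0], [-1.4, 4.3, 0.6, 0, 0, 0, 0], [0, 0, 0, 0, 0, 0, 0]])

```text
t: 4.95
eef_pos: [0.5025, -0.3595, 0.2013]
tool_rot: [0.002, 0.989, -0.145, -0.001]
contact_force: [0.1, 0.3, 0.0]
gripper_width: 1.002
```

```bash
python3 - <<'E'
from h import *
p=shot('wrist','w1.png')
delta([0.507,-0.354,0.085])
print(proj(p,[.507,-.354,.135]),proj(p,[.507,-.354,.006]))
for c in bot.cut_out(p,'peg_a_mid')[:3]:
    print(c['score'],c['point'])
    ys,xs=np.nonzero(c['pixels']); print(xs.min(),xs.max(),ys.min(),ys.max())
E
```

```text
t 5.00 tcp [ 0.5055 -0.3563  0.2014] yaw -16.47 tilt z [-0.001  -0.0012 -1.    ] | shift cm [ 0.09 -0.28 11.64] turn [0.08 0.04 0.  ] F [0.1 1.3 0.6] w 1.004
[263.12145695 201.69758458] [261.58655039 166.10852257]
0.68 [495.2, 12.0]
482 511 0 21
0.67 [427.1, 270.8]
381 467 225 304
0.62 [465.7, 107.1]
409 511 85 129
```

View pics/w1.png

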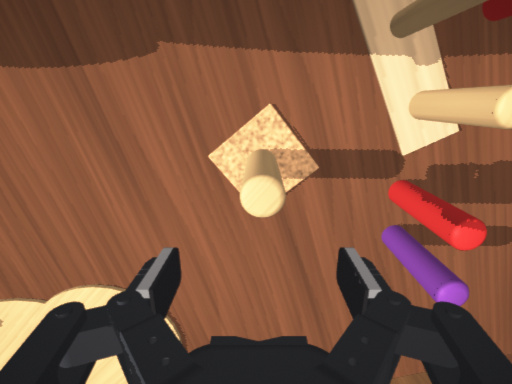

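```bash
python3 - <<'E'
from h import *
p=shot('wrist')
print(atz(p,(263,196.5),.135)); 
m=cv2.inRange(cv2.cvtColor(p['pixels'],cv2.COLOR_RGB2HSV),(10,40,150),(30,140,255)); m[:170]=0; m[225:]=0; m[:,:235]=0;m[:,290:]=0
ys,xs=np.nonzero(m); print(xs.min(),xs.max(),ys.max())
delta([.507,-.354,.085])
E
```

```text
[ 0.51341802 -0.34375067  0.135     ]
235 289 224
t 5.10 tcp [ 0.509  -0.3523  0.2013] yaw -16.07 tilt z [ 5.e-04  5.e-04 -1.e+00] | shift cm [-0.15  0.22 11.63] turn [-0.04 -0.02  0.  ] F [ 0.5  0.4 -0.1] w 1.001
```

```bash
python3 - <<'E'
from h import *
p=shot('wrist')
b=(200,100,330,240)
cv2.imwrite('pics/w2.png',cv2.resize(p['pixels'][b[1]:b[3],b[0]:b[2],::-1],None,fx=4,fy=4))
print(proj(p,[.507,-.354,.135]),proj(p,[.507,-.354,.006]))
for u in [(260,200),(264,200),(262,196),(262,204)]: print(u,atz(p,u,.135))
delta([.507,-.354,.085])
E
```

```text
[257.84685901 212.06589012] [257.9805648  173.56022393]
(260, 200) [ 0.51160142 -0.34436136  0.135     ]
(264, 200) [ 0.5147149  -0.34525975  0.135     ]
(262, 196) [ 0.51409302 -0.34151643  0.135     ]
(262, 204) [ 0.51221402 -0.34813731  0.135     ]
t 5.15 tcp [ 0.5097 -0.3515  0.2013] yaw -15.96 tilt z [ 6.e-04  7.e-04 -1.e+00] | shift cm [-0.19  0.33 11.63] turn [-0.05 -0.02  0.  ] F [1.  0.4 0.5] w 0.999
```

View pics/w2.png

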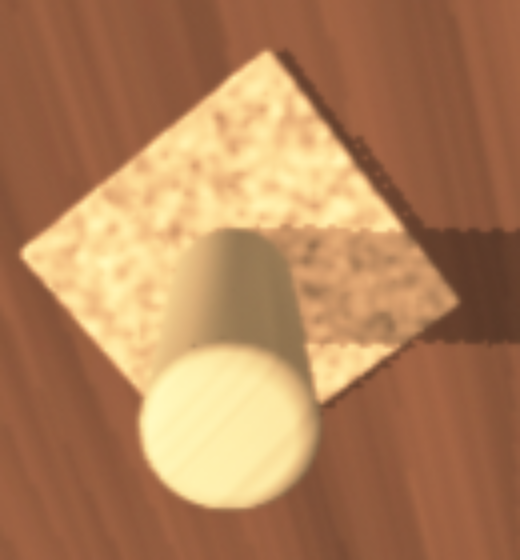

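Call:
step_arm(increments=[[0, 0, 1.5, 0, 0, 0, 0], [0, 0, 2.5, 0, 0, 0, 0], [0, 0, 2.5, 0, 0, 0, 0], [0, 0, 2.5, 0, 0, 0, 0], [0, 0, 1.5, 0, 0, 0, 0], [0, 0, 1.0, 0, 0, 0, 0], [0, 0, 0, 0, 0, 0, 0], [0, 0, 0, 0, 0, 0, 0]])

```text
t: 5.95
eef_pos: [0.5091, -0.3528, 0.0869]
tool_rot: [0.0, 0.99, -0.14, 0.0]
contact_force: [-0.2, -0.2, 0.0]
gripper_width: 1.004
```

```bash
python3 - <<'E'
from h import *
p=shot('wrist','w3.png')
s=shot('side','s3.png')
delta([.508,-.352,.085])
E
```

```text
t 6.05 tcp [ 0.5093 -0.3531  0.0874] yaw -16.06 tilt z [ 1.8e-03 -9.0e-04 -1.0e+00] | shift cm [-0.16 -0.07  0.24] turn [ 0.02 -0.12 -0.  ] F [-0.4  1.2 -0.2] w 1.000
```

View pics/w3.png

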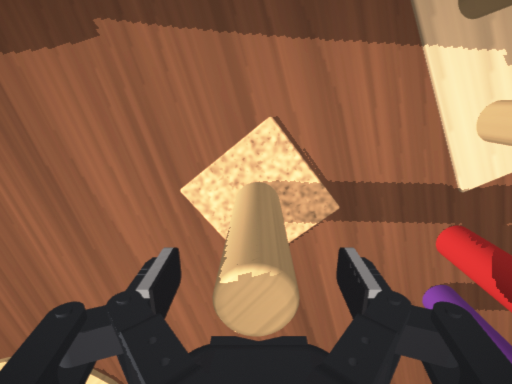

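Call:
step_arm(increments=[[0, 0, 0, 0, 0, 0, 1], [0, 0, 0, 0, 0, 0, 1], [0, 0, 0, 0, 0, 0, 1], [0, 0, 0, 0, 0, 0, 1], [0, 0, 0, 0, 0, 0, 1], [0, 0, 0, 0, 0, 0, 1], [0, 0, 0, 0, 0, 0, 1], [0, 0, 0, 0, 0, 0, 1]], squeeze=40)

```text
t: 6.85
eef_pos: [0.5087, -0.3528, 0.0867]
tool_rot: [-0.0, 0.99, -0.14, 0.0]
contact_force: [-1.4, 1.5, 6.2]
gripper_width: 0.44
```

```bash
python3 - <<'E'
from h import *
p=shot('wrist','w4.png')
delta([.508,-.352,.085])
E
```

```text
t 6.90 tcp [ 0.5087 -0.3528  0.0867] yaw -16.07 tilt z [ 4.e-04 -0.e+00 -1.e+00] | shift cm [-0.09 -0.05  0.17] turn [-0.   -0.02  0.  ] F [-1.6  1.3  5.5] w 0.437
```

View pics/w4.png

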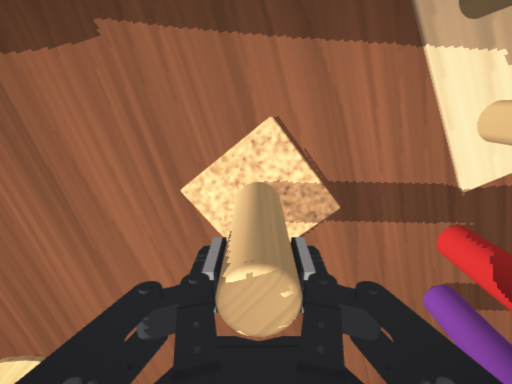

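Call:
step_arm(increments=[[0, 0, -0.5, 0, 0, 0, 1], [0, 0, -1.5, 0, 0, 0, 1], [0, 0, -2.5, 0, 0, 0, 1], [0, 0, -3, 0, 0, 0, 1], [0, 0, -3, 0, 0, 0, 1], [0, 0, -1.5, 0, 0, 0, 1], [0, 0, -0.5, 0, 0, 0, 1], [-0.5, -1.5, 0, 0, 0, 0, 1], [-0.9, -3, 0, 0, 0, 0, 1], [-1.4, -4.5, 0, 0, 0, 0, 1], [-1.4, -4.5, 0, 0, 0, 0, 1], [-1.4, -4.5, 0, 0, 0, 0, 1], [-1.4, -4.5, 0, 0, 0, 0, 1], [-1.4, -4.5, 0, 0, 0, 0, 1], [-1.4, -4.5, 0, 0, 0, 0, 1], [-1.4, -4.5, 0, 0, 0, 0, 1], [-1.4, -4.5, 0, 0, 0, 0, 1], [-0.9, -3, 0, 0, 0, 0, 1], [-0.5, -1.5, 0, 0, 0, 0, 1], [0, 0, 0, 0, 0, 0, 1]])

```text
t: 8.9
eef_pos: [0.4964, 0.1223, 0.2096]
tool_rot: [0.0, 0.991, -0.136, -0.002]
contact_force: [0.9, -0.4, -1.5]
gripper_width: 0.429
```

```bash
python3 - <<'E'
from h import *
p=shot('wrist','w5.png')
delta([.4975,.2225,.20],-4)
E
```

```text
t 8.95 tcp [0.4968 0.1199 0.2098] yaw -15.86 tilt z [-0.0028 -0.001  -1.    ] | shift cm [-2.73 -9.89  0.97] turn [  0.08   0.15 -11.86] F [ 1.1 -0.4 -0.5] w 0.435
```

View pics/w5.png

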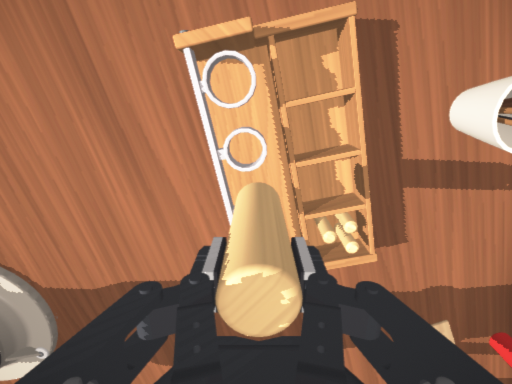

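```bash
cat >> h.py <<'E'
def ringfit(p,c,R,z,yaw_free=False):
    """find centre of ring (outer R m) mouth at height z near world guess c, via edge matching on bright mask"""
    im=cv2.cvtColor(p['pixels'],cv2.COLOR_RGB2HSV); 
    m=((im[:,:,1]<60)&(im[:,:,2]>110)).astype(np.uint8)
    return m
E
python3 - <<'E'
from h import *
p=shot('wrist')
b=(170,20,380,220)
cv2.imwrite('pics/w6.png',cv2.resize(p['pixels'][b[1]:b[3],b[0]:b[2],::-1],None,fx=3.8,fy=3,interpolation=cv2.INTER_CUBIC)[:600,:800])
delta([.4975,.2225,.20],-4)
for q in ('ring_1','cell_1'):
  for r in bot.pinpoint(p,q): print(q,np.round(r['point'],1),round(r['score'],2),atz(p,r['point'],.085 if q=='ring_1' else .008))
for X in [(.4975,.2225,.085),(.493,.157,.085)]: print(proj(p,X))
np.save('p6.npy',p['pixels']); import pickle; pickle.dump(p,open('p6.pkl','wb'))
E
```

```text
t 9.00 tcp [0.4972 0.1183 0.2101] yaw -16.00 tilt z [-0.0024 -0.0013 -1.    ] | shift cm [ -2.84 -10.03   1.  ] turn [  0.1    0.12 -12.  ] F [ 0.1 -0.6 -1.1] w 0.434
ring_1 [227.   79.4] 0.93 [0.49642199 0.22679515 0.085     ]
ring_1 [244.4 147.4] 0.69 [0.49382515 0.16391329 0.085     ]
cell_1 [307.2  64.9] 0.95 [0.58289073 0.22389771 0.008     ]
cell_1 [322.4 174.3] 0.94 [0.57364011 0.09259232 0.008     ]
cell_1 [327.3 218.2] 0.87 [0.56763024 0.03009555 0.008     ]
cell_1 [315.9 121.9] 0.62 [0.57926995 0.15927961 0.008     ]
[229.5939591   83.97779897]
[245.63183072 154.42134309]
```

View pics/w6.png

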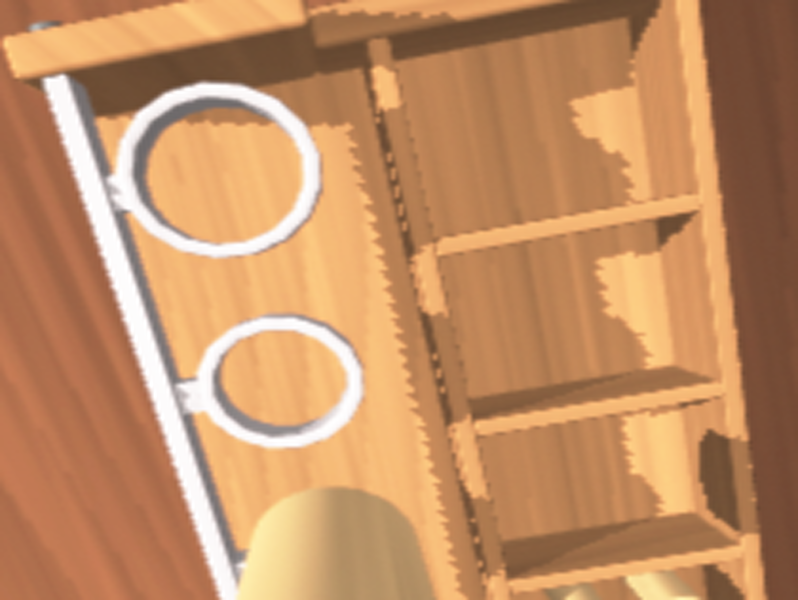

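Call:
step_arm(increments=[[-0.4, -1.5, 0.3, 0, 0, 0, 1], [-0.8, -2.8, 0.5, 0, 0, 0, 1], [-0.8, -2.8, 0.5, 0, 0, 0, 1], [-0.6, -2, 0.5, 0, 0, 0, 1], [-0.3, -1, 0.5, 0, 0, -4, 1], [0, 0, 0, 0, 0, -4, 1], [0, 0, 0, 0, 0, -4, 1], [0, 0, 0, 0, 0, 0, 1], [0, 0, 0, 0, 0, 0, 1], [0, 0, 0, 0, 0, 0, 1]])

```text
t: 10.1
eef_pos: [0.4986, 0.2236, 0.1882]
tool_rot: [-0.0, 0.999, -0.036, -0.0]
contact_force: [0.1, -0.7, -1.3]
gripper_width: 0.435
```

```bash
python3 - <<'E'
from h import *
p=shot('wrist','w7.png');s=shot('side','s7.png');t=shot('top','t7.png')
delta([.4975,.2225,.18],-4)
def crop(p,b,fn,k): cv2.imwrite('pics/'+fn,cv2.resize(p['pixels'][b[1]:b[3],b[0]:b[2],::-1],None,fx=k,fy=k,interpolation=cv2.INTER_CUBIC))
crop(s,(180,60,290,220),'s7c.png',3.7)
for X in [(.4975,.2225,.085)]: print(proj(p,X),proj(s,X),proj(t,X))
E
```

```text
t 10.25 tcp [0.4986 0.2236 0.1883] yaw -4.11 tilt z [ 0.e+00  1.e-04 -1.e+00] | shift cm [-0.11  0.12  0.83] turn [-0.01 -0.   -0.11] F [ 0.2 -0.2 -0.5] w 0.432
[258.01602766 196.55100126] [221.84306059 140.6083435 ] [192.8552147 231.2005098]
```

View pics/w7.png

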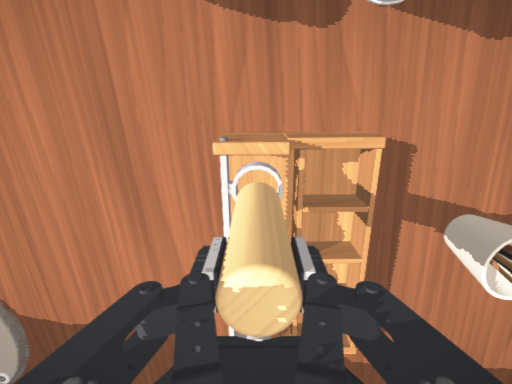

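View pics/s7c.png

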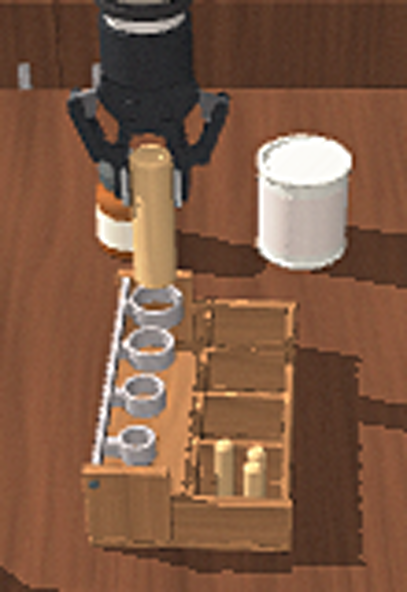

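```bash
cat >> h.py <<'E'
def circ(p,c,r,n=72):
    a=np.linspace(0,2*np.pi,n,endpoint=False)
    return np.array([proj(p,[c[0]+r*np.cos(x),c[1]+r*np.sin(x),c[2]]) for x in a])
def overlay(p,b,k,circles,fn):
    im=cv2.resize(np.ascontiguousarray(p['pixels'][b[1]:b[3],b[0]:b[2],::-1]),None,fx=k,fy=k,interpolation=cv2.INTER_CUBIC)
    for c,r,col in circles:
        q=((circ(p,c,r)-np.array(b[:2])+.5)*k).astype(np.int32)
        cv2.polylines(im,[q],True,col,1)
    cv2.imwrite('pics/'+fn,im)
E
python3 - <<'E'
from h import *
p=shot('wrist')
o,x,R=pose()
f=[x[0],x[1],x[2]-.0807]; g=[.4975,.2225,.085]; print(f)
overlay(p,(205,140,315,240),6,[(f,.016,(255,0,0)),([f[0],f[1],f[2]+.003],.019,(255,0,0)),(g,.0205,(0,255,0)),(g,.0245,(0,255,0))],'w8.png')
E
```

```text
[np.float64(0.498619476479827), np.float64(0.2236533635115415), np.float64(0.10760761476699518)]
```

View pics/w8.png

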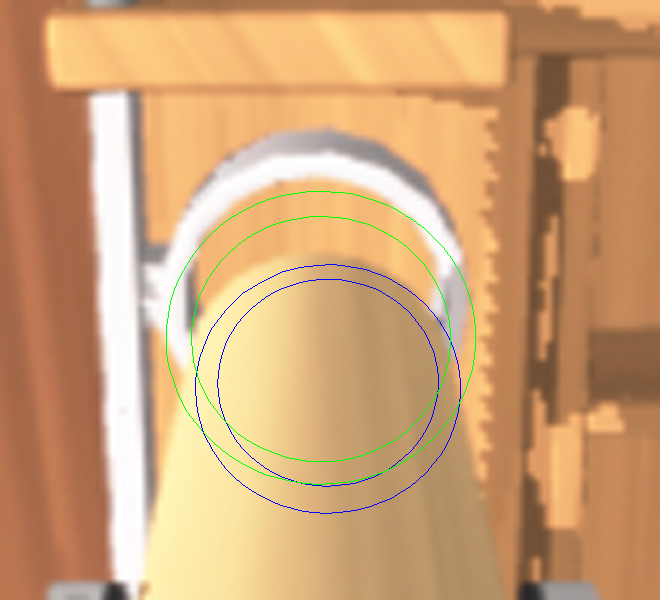

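```bash
python3 - <<'E'
from h import *
p=shot('side')
o,x,R=pose()
f=[x[0],x[1],x[2]-.0807]; g=[.4975,.2225,.085]; print(f)
overlay(p,(190,90,260,170),8,[(f,.016,(255,0,0)),([f[0],f[1],f[2]+.003],.019,(255,0,0)),([f[0],f[1],f[2]+.129],.018,(255,0,0)),(g,.0205,(0,255,0)),(g,.0245,(0,255,0))],'s8.png')
E
```

```text
[np.float64(0.4986485772957896), np.float64(0.22365376712216595), np.float64(0.10764358729299672)]
```

View pics/s8.png

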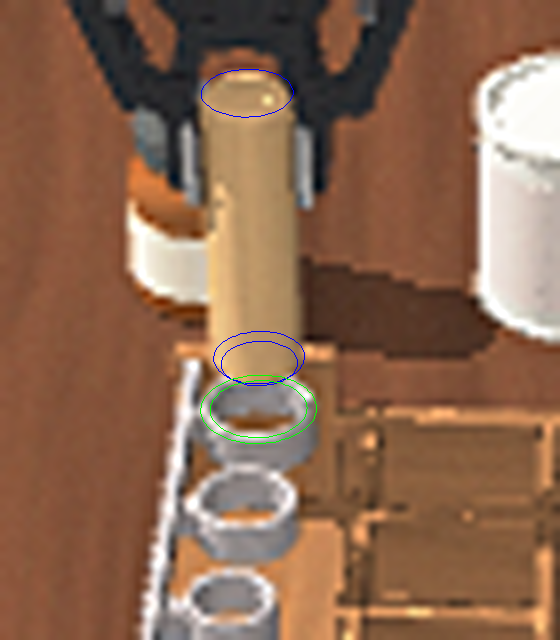

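Call:
step_arm(increments=[[-0.1, -0.1, 0.5, 0, 0, 0, 1], [0, 0, 0.8, 0, 0, 0, 1], [0, 0, 0.5, 0, 0, 0, 1], [0, 0, 0.2, 0, 0, 0, 1], [0, 0, 0, 0, 0, 0, 1], [0, 0, 0, 0, 0, 0, 1]])

```text
t: 10.95
eef_pos: [0.4978, 0.2247, 0.1683]
tool_rot: [0.0, 0.999, -0.035, 0.0]
contact_force: [0.4, -0.3, -1.0]
gripper_width: 0.437
```

```bash
cat > look.py <<'E'
from h import *
import sys
def both(tag,g,rin):
    p=shot('wrist'); s=shot('side')
    o,x,R=pose(); f=[x[0],x[1],x[2]-.0807]; print('foot by TCP',np.round(f,4),'F',np.round(o['contact_force'],1),'w',round(o['gripper_width'],3),'t',o['t'])
    C=[(f,.016,(255,0,0)),([f[0],f[1],f[2]+.003],.019,(255,0,0)),(g,rin,(0,255,0)),(g,rin+.004,(0,255,0))]
    a,b=proj(p,g).astype(int); overlay(p,(a-55,b-55,a+55,b+45),6,C,tag+'w.png')
    a,b=proj(s,g).astype(int); overlay(s,(a-35,b-50,a+35,b+30),7,C,tag+'s.png')
E
python3 -c "
from look import *
both('d1',[.4975,.2225,.085],.0205)"
```

```text
foot by TCP [0.4979 0.2248 0.0878] F [ 0.4 -0.4 -0.4] w 0.433 t 11.05
```

View pics/d1w.png

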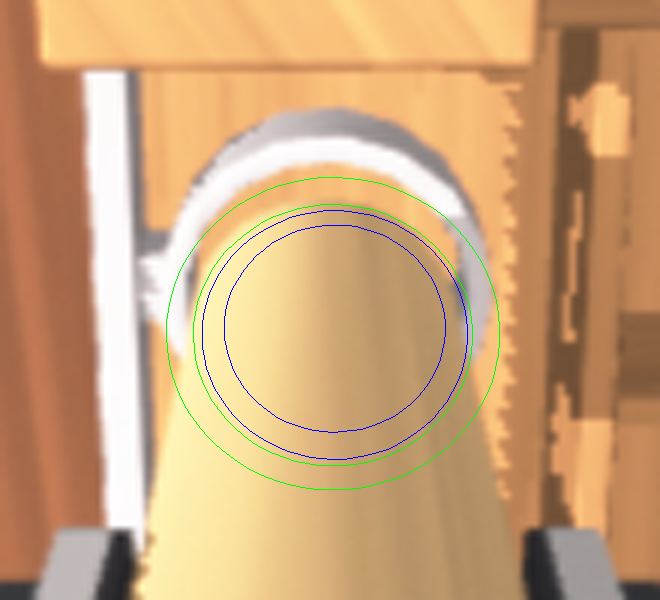

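View pics/d1s.png

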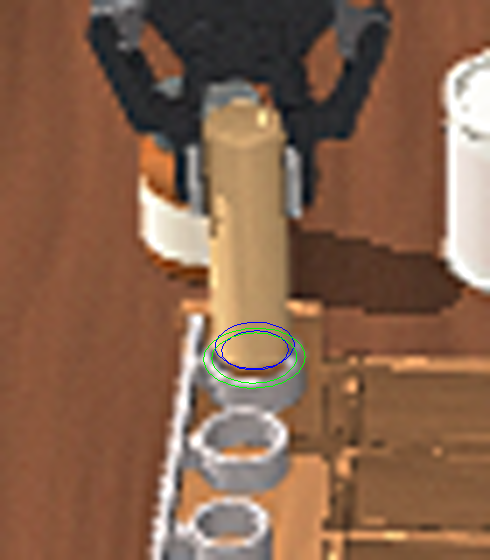

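Call:
step_arm(increments=[[0, -0.12, 0, 0, 0, 0, 1], [0, 0, 0.3, 0, 0, 0, 1], [0, 0, 0.2, 0, 0, 0, 1], [0, 0, 0.2, 0, 0, 0, 1], [0, 0, 0.1, 0, 0, 0, 1], [0, 0, 0, 0, 0, 0, 1]])

```text
t: 11.65
eef_pos: [0.4976, 0.2258, 0.1601]
tool_rot: [0.0, 0.999, -0.035, -0.0]
contact_force: [-0.5, -0.5, -0.6]
gripper_width: 0.435
```

```bash
python3 -c "
from look import *
both('d2',[.4975,.2225,.085],.0205)"
```

```text
foot by TCP [0.4978 0.2259 0.0796] F [ 0.5 -0.7  0.5] w 0.436 t 11.75
```

View pics/d2w.png

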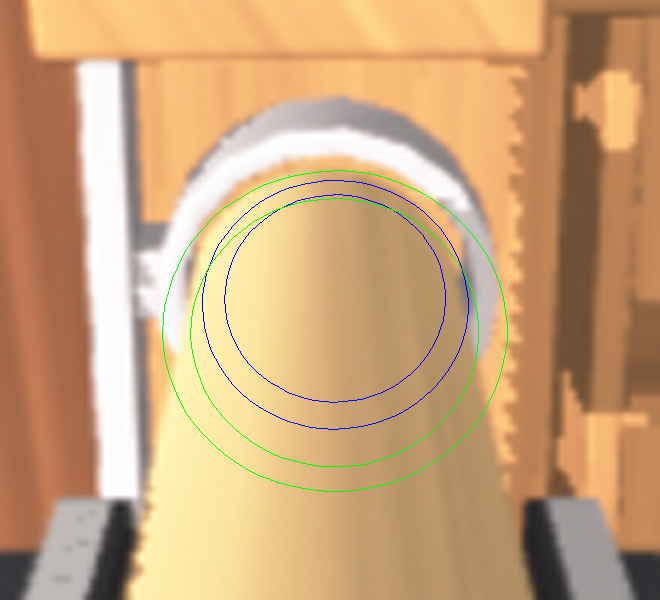

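Call:
step_arm(increments=[[0, 0, 0.2, 0, 0, 0, 1], [0, 0, 0.3, 0, 0, 0, 1], [0, 0, 0.3, 0, 0, 0, 1], [0, 0, 0.3, 0, 0, 0, 1], [0, 0, 0.3, 0, 0, 0, 1], [0, 0, 0.3, 0, 0, 0, 1], [0, 0, 0.3, 0, 0, 0, 1], [0, 0, 0.3, 0, 0, 0, 1], [0, 0, 0.3, 0, 0, 0, 1], [0, 0, 0.2, 0, 0, 0, 1], [0, 0, 0.2, 0, 0, 0, 1], [0, 0, 0, 0, 0, 0, 1], [0, 0, 0, 0, 0, 0, 1]])

```text
t: 13.05
eef_pos: [0.4978, 0.2259, 0.1303]
tool_rot: [-0.0, 0.999, -0.035, 0.0]
contact_force: [0.7, -0.3, -1.2]
gripper_width: 0.434
```

```bash
python3 -c "
from look import *
both('d3',[.4975,.2225,.085],.0205)"
```

```text
foot by TCP [0.4979 0.226  0.0497] F [ 0.2 -0.9 -1.4] w 0.435 t 13.15
```

View pics/d3s.png

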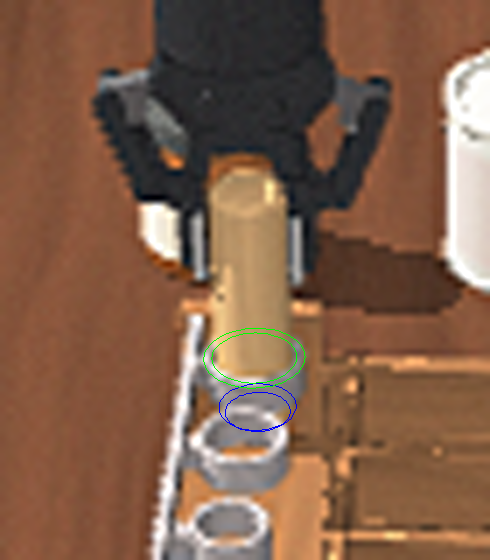

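View pics/d3w.png

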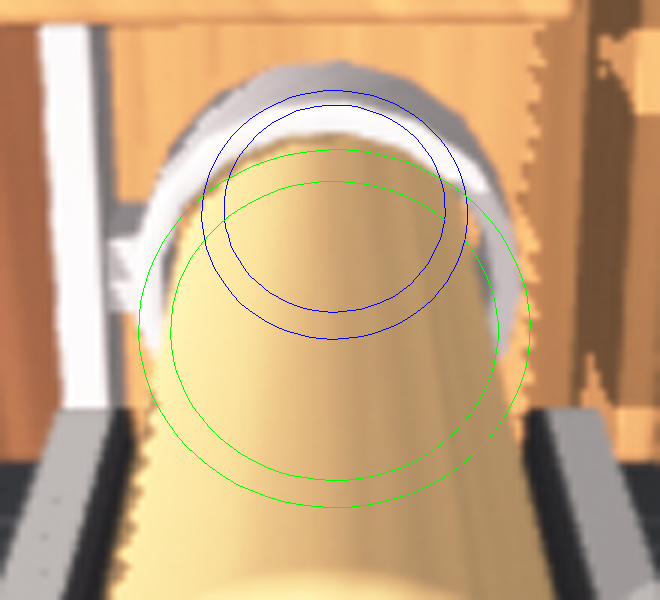

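Call:
step_arm(increments=[[0, 0, -0.5, 0, 0, 0, 1], [0, 0, -1, 0, 0, 0, 1], [0, 0, -1, 0, 0, 0, 1], [0, 0, -1, 0, 0, 0, 1], [0, 0, -1.0, 0, 0, 0, 1], [0, 0, -0.7, 0, 0, 0, 1], [0, 0, 0, 0, 0, 0, 1], [0, 1, 0, 0, 0, 0, 1], [0, 2, 0, 0, 0, 0, 1], [0, 2, 0, 0, 0, 0, 1], [0, 1.2, 0, 0, 0, 0, 1], [0, 0.4, 0, 0, 0, 0, 1], [0, 0, 0.5, 0, 0, 0, 1], [0, 0, 0.5, 0, 0, 0, 1], [0, 0, 0.3, 0, 0, 0, 1], [0, 0, 0, 0, 0, 0, 1], [0, 0, 0, 0, 0, 0, 1]])

```text
t: 14.85
eef_pos: [0.493, 0.1605, 0.1691]
tool_rot: [0.0, 0.999, -0.035, -0.0]
contact_force: [0.1, 0.1, -1.0]
gripper_width: 0.437
```

```bash
python3 -c "
from look import *
both('e1',[.4936,.1592,.085],.0175)"
```

```text
foot by TCP [0.4932 0.1604 0.0887] F [-0.1 -0.2 -0.2] w 0.434 t 14.95
```

View pics/e1w.png

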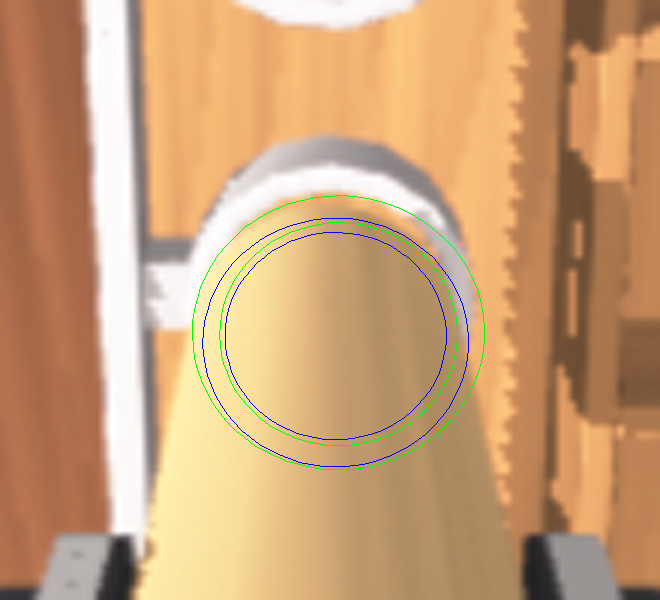

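View pics/e1s.png

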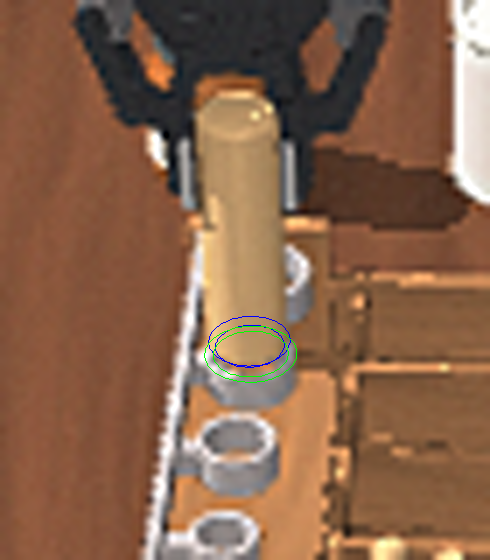

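Call:
step_arm(increments=[[0, -0.07, 0, 0, 0, 0, 1], [0, 0, 0.2, 0, 0, 0, 1], [0, 0, 0.1, 0, 0, 0, 1], [0, 0, 0, 0, 0, 0, 1], [0, 0, 0, 0, 0, 0, 1]])

```text
t: 15.45
eef_pos: [0.4931, 0.1607, 0.1663]
tool_rot: [-0.0, 0.999, -0.035, -0.0]
contact_force: [-0.3, -0.3, -0.7]
gripper_width: 0.438
```

Call:
step_arm(increments=[[0, 0, 0.08, 0, 0, 0, 1], [0, 0, 0, 0, 0, 0, 1], [0, 0, 0, 0, 0, 0, 1]])

```text
t: 15.75
eef_pos: [0.4932, 0.1608, 0.1655]
tool_rot: [-0.0, 0.999, -0.035, -0.0]
contact_force: [-0.3, 0.2, -0.9]
gripper_width: 0.436
```

Call:
step_arm(increments=[[0, 0, 0.08, 0, 0, 0, 1], [0, 0, 0, 0, 0, 0, 1], [0, 0, 0, 0, 0, 0, 1]])

```text
t: 16.05
eef_pos: [0.4933, 0.1609, 0.1648]
tool_rot: [-0.0, 0.999, -0.035, 0.0]
contact_force: [-0.4, 0.3, 0.5]
gripper_width: 0.436
```

Call:
step_arm(increments=[[0, 0, 0.08, 0, 0, 0, 1], [0, 0, 0, 0, 0, 0, 1], [0, 0, 0, 0, 0, 0, 1]])

```text
t: 16.35
eef_pos: [0.4935, 0.1611, 0.1642]
tool_rot: [-0.0, 0.999, -0.035, 0.0]
contact_force: [0.6, 0.8, 1.9]
gripper_width: 0.434
```

Call:
step_arm(increments=[[0, 0, 0.08, 0, 0, 0, 1], [0, 0, 0, 0, 0, 0, 1], [0, 0, 0, 0, 0, 0, 1]])

```text
t: 16.65
eef_pos: [0.4937, 0.1613, 0.1638]
tool_rot: [-0.001, 0.999, -0.035, 0.001]
contact_force: [0.0, 2.4, 6.4]
gripper_width: 0.433
```

Call:
step_arm(increments=[[0, -0.06, 0, 0, 0, 0, 1], [0, 0, 0, 0, 0, 0, 1], [0, 0, 0.04, 0, 0, 0, 1], [0, 0, 0, 0, 0, 0, 1], [0, 0, 0, 0, 0, 0, 1]])

```text
t: 17.15
eef_pos: [0.4938, 0.1617, 0.1636]
tool_rot: [-0.0, 0.999, -0.035, 0.001]
contact_force: [-0.8, 0.1, 7.4]
gripper_width: 0.433
```

```bash
python3 -c "
from look import *
both('e2',[.4936,.1592,.085],.0175)"
```

```text
foot by TCP [0.4938 0.1617 0.0829] F [-0.5  0.9  7.7] w 0.439 t 17.25
```

View pics/e2w.png

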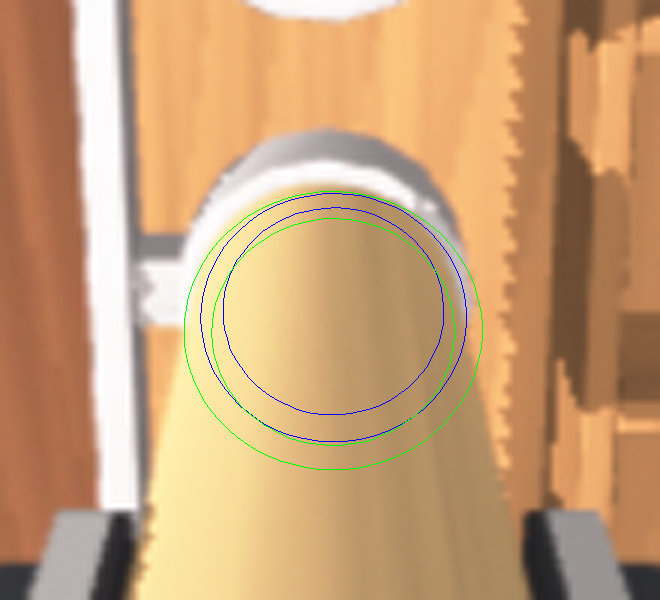

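View pics/e2s.png

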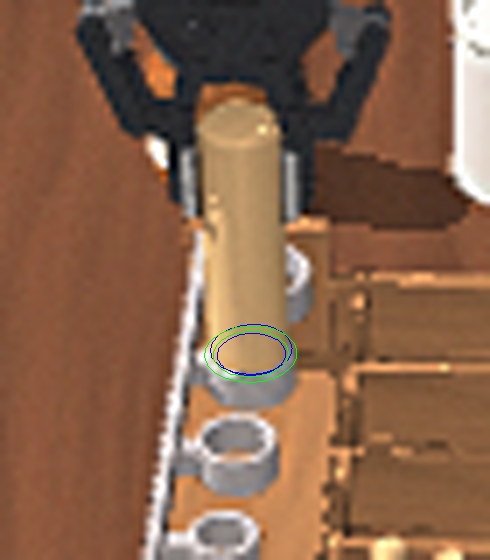

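Call:
step_arm(increments=[[0, 0, -0.3, 0, 0, 0, 1], [0, 0, -0.8, 0, 0, 0, 1], [0, 0, -0.9, 0, 0, 0, 1], [0, 0, -0.4, 0, 0, 0, 1], [0.5, -0.4, 0, 0, 0, 0, 1], [1.5, -1.1, 0, 0, 0, 0, 1], [2.5, -2.0, 0, 0, 0, 0, 1], [2.5, -2.0, 0, 0, 0, 0, 1], [1.0, -0.7, 0, 0, 0, 0, 1], [0.5, -0.3, 0, 0, 0, 0, 1], [0, 0, 0, 0, 0, 0, 1], [0, 0, 0, 0, 0, 0, 1]])

```text
t: 18.45
eef_pos: [0.5818, 0.2192, 0.1865]
tool_rot: [0.0, 0.999, -0.036, -0.001]
contact_force: [0.1, -0.1, -0.4]
gripper_width: 0.43
```

```bash
python3 - <<'E'
from look import *
p=shot('wrist','f1.png'); s=shot('side')
g=[.5828,.2211,.008]
delta([.5828,.2211,.0887])
overlay(s,(200,80,290,200),5,[(g,.019,(0,255,0)),([g[0],g[1],.053],.019,(0,255,0))],'f1s.png')
E
```

```text
t 18.55 tcp [0.5819 0.2193 0.1867] yaw -4.10 tilt z [-7.e-04 -2.e-04 -1.e+00] | shift cm [ 0.09 -0.18  9.8 ] turn [0.01 0.04 0.  ] F [ 0.1  0.  -1.1] w 0.429
```

View pics/f1.png

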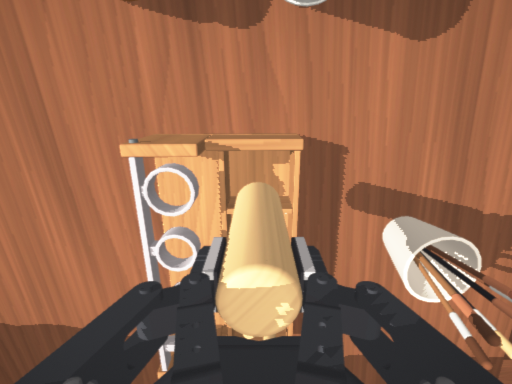

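View pics/f1s.png

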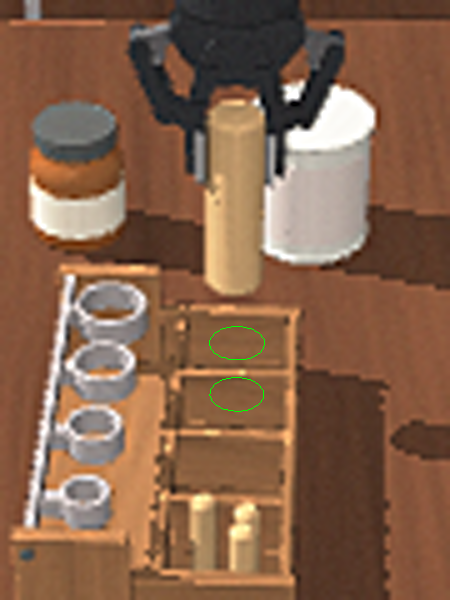

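Call:
step_arm(increments=[[0.05, -0.15, 0.5, 0, 0, 0, 1], [0, 0, 1.0, 0, 0, 0, 1], [0, 0, 1.0, 0, 0, 0, 1], [0, 0, 1.0, 0, 0, 0, 1], [0, 0, 1.0, 0, 0, 0, 1], [0, 0, 1.0, 0, 0, 0, 1], [0, 0, 1.0, 0, 0, 0, 1], [0, 0, 1.0, 0, 0, 0, 1], [0, 0, 0.8, 0, 0, 0, 1], [0, 0, 0.5, 0, 0, 0, 1], [0, 0, 0.3, 0, 0, 0, 1], [0, 0, 0, 0, 0, 0, 1], [0, 0, 0, 0, 0, 0, 1]])

```text
t: 19.85
eef_pos: [0.5835, 0.2217, 0.096]
tool_rot: [-0.0, 0.999, -0.035, 0.0]
contact_force: [0.7, -0.8, -2.0]
gripper_width: 0.433
```

Call:
step_arm(increments=[[0, 0, 0.2, 0, 0, 0, 1], [0, 0, 0.1, 0, 0, 0, 1], [0, 0, 0.1, 0, 0, 0, 1], [0, 0, 0, 0, 0, 0, 1], [0, 0, 0, 0, 0, 0, 1]])

```text
t: 20.35
eef_pos: [0.5832, 0.2216, 0.0917]
tool_rot: [-0.0, 0.999, -0.035, 0.0]
contact_force: [0.2, 0.2, -0.5]
gripper_width: 0.432
```

Foot is about 3 mm above the floor; I look, then ease it down to contact.

Call:
step_arm(increments=[[0, 0, 0.1, 0, 0, 0, 1], [0, 0, 0.1, 0, 0, 0, 1], [0, 0, 0, 0, 0, 0, 1], [0, 0, 0, 0, 0, 0, 1]])

```text
t: 20.75
eef_pos: [0.5832, 0.2216, 0.0897]
tool_rot: [0.0, 0.999, -0.035, -0.0]
contact_force: [-0.3, 0.4, -1.2]
gripper_width: 0.43
```

Call:
step_arm(increments=[[0, 0, 0.08, 0, 0, 0, 1], [0, 0, 0, 0, 0, 0, 1], [0, 0, 0, 0, 0, 0, 1]])

```text
t: 21.05
eef_pos: [0.5832, 0.2217, 0.0889]
tool_rot: [0.0, 0.999, -0.035, -0.0]
contact_force: [0.1, 0.9, -1.3]
gripper_width: 0.434
```

```bash
python3 - <<'E'
from look import *
p=shot('wrist','g1.png'); s=shot('side')
delta([.5828,.2211,.0887])
overlay(s,(200,80,290,200),5,[],'g1s.png')
E
```

```text
t 21.15 tcp [0.5832 0.2216 0.0889] yaw -4.06 tilt z [ 0.  0. -1.] | shift cm [-0.04  0.06  0.02] turn [-0. -0.  0.] F [ 0.4  0.  -0.8] w 0.436
```

View pics/g1.png

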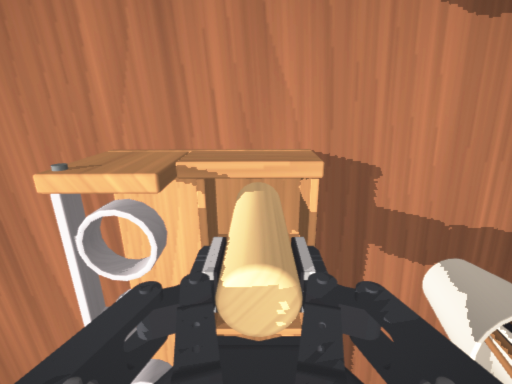

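View pics/g1s.png

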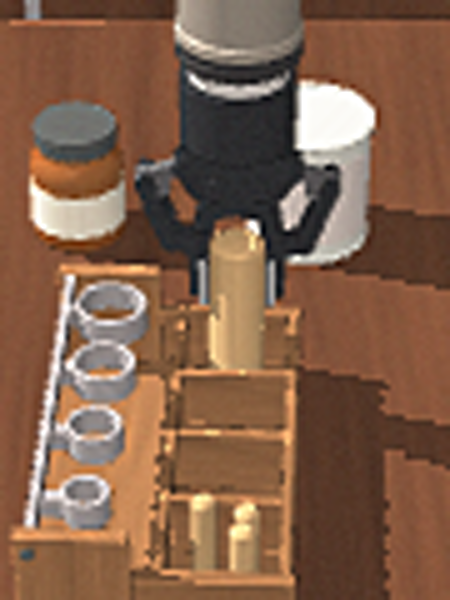

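Call:
step_arm(increments=[[0, 0, 0.08, 0, 0, 0, 1], [0, 0, 0, 0, 0, 0, 1], [0, 0, 0, 0, 0, 0, 1]])

```text
t: 21.45
eef_pos: [0.5833, 0.2218, 0.0887]
tool_rot: [-0.0, 0.999, -0.035, 0.0]
contact_force: [-2.3, -2.0, 5.7]
gripper_width: 0.433
```

Call:
step_arm(increments=[[0, 0, 0.08, 0, 0, 0, 1], [0, 0, 0, 0, 0, 0, 1], [0, 0, 0, 0, 0, 0, 1]])

```text
t: 21.75
eef_pos: [0.5834, 0.2218, 0.0887]
tool_rot: [-0.0, 0.999, -0.035, 0.0]
contact_force: [-4.0, -0.1, 10.8]
gripper_width: 0.434
```

Call:
step_arm(increments=[[0, 0, -0.12, 0, 0, 0, 1], [0, 0, 0, 0, 0, 0, 1], [0, 0, 0, 0, 0, 0, 0.5], [0, 0, 0, 0, 0, 0, 0.42], [0, 0, 0, 0, 0, 0, 0.32], [0, 0, 0, 0, 0, 0, 0.22], [0, 0, 0, 0, 0, 0, 0.2], [0, 0, 0, 0, 0, 0, 0.2], [0, 0, 0, 0, 0, 0, 0.2]])

```text
t: 22.65
eef_pos: [0.5832, 0.2217, 0.0885]
tool_rot: [-0.0, 0.999, -0.035, 0.0]
contact_force: [-0.3, -0.4, 0.1]
gripper_width: 0.802
```

```bash
python3 - <<'E'
from look import *
p=shot('wrist','i1.png')
delta([.5828,.2211,.0887])
E
```

```text
t 22.70 tcp [0.5832 0.2217 0.0885] yaw -4.05 tilt z [ 0.  0. -1.] | shift cm [-0.04  0.06 -0.02] turn [-0. -0.  0.] F [ 0.2 -0.3  0.9] w 0.799
```

View pics/i1.png

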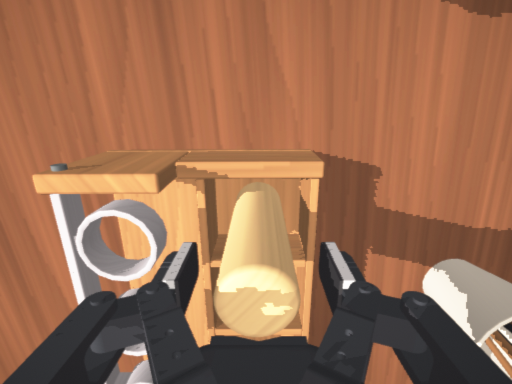

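Released: peg stands at (258,260) between the open fingers, clear on both sides. Rise straight up.

Call:
step_arm(increments=[[0, 0, -0.5, 0, 0, 0, 0.2], [0, 0, -1.0, 0, 0, 0, 0.2], [0, 0, -2, 0, 0, 0, 0.2], [0, 0, -3, 0, 0, 0, 0.2], [0, 0, -3, 0, 0, 0, 0.2], [0, 0, -3, 0, 0, 0, 0.2], [0, 0, -2, 0, 0, 0, 0.2], [0, 0, -1, 0, 0, 0, 0.2], [0, 0, 0, 0, 0, 0, 0.2], [0, 0, 0, 0, 0, 0, 0.2], [0, 0, 0, 0, 0, 0, 0.2]])

```text
t: 23.8
eef_pos: [0.5824, 0.2214, 0.2421]
tool_rot: [0.001, 0.999, -0.035, -0.001]
contact_force: [0.2, 1.1, -0.1]
gripper_width: 0.802
```

```bash
python3 - <<'E'
from look import *
p=shot('wrist','j1.png'); s=shot('side','j1s_full.png')
delta([.5828,.2211,.2])
overlay(s,(200,80,290,200),5,[],'j1s.png')
E
```

```text
t 23.90 tcp [0.5826 0.2215 0.2422] yaw -4.05 tilt z [-0.0019 -0.0011 -1.    ] | shift cm [0.03 0.03 4.22] turn [0.07 0.11 0.  ] F [-0.3 -0.8  0. ] w 0.803
```

View pics/j1.png

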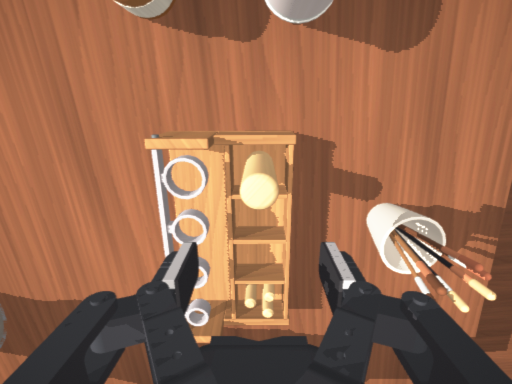

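View pics/j1s_full.png

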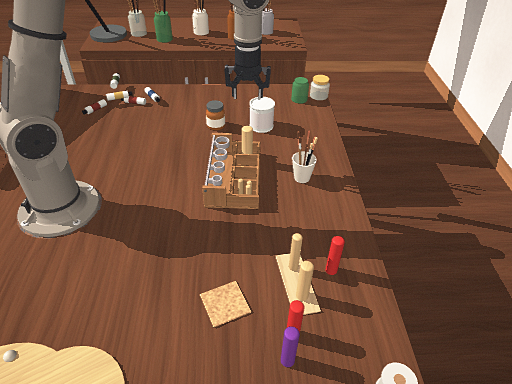

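View pics/j1s.png

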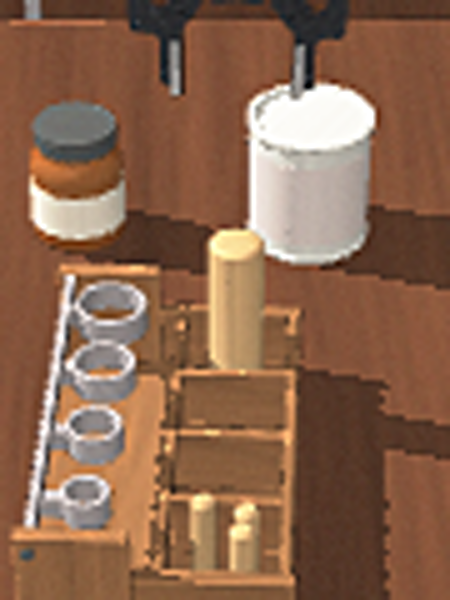

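```bash
python3 -c "
from station import bot
print(bot.hand_in())"
```

```text
the job is handed in; nothing more can be done
None
```

The peg from the cork tile is the 38 mm one, and it now stands upright in compartment 1, beside the widest ring. I handed the job in at about 24 s.

- **Ring 1 (41 mm):** it went through. By the arm's position its foot ended about 15 mm below the ring's lower edge, with only about 1.5 N of contact force. I did not clearly see the foot below the ring in the pictures, because ring 2 partly hid it in the side view.
- **Ring 2 (35 mm):** it stopped about 2 mm inside the mouth. I pressed with no more than about 8 N, and once it was centred there was almost no sideways force, so it was a real stop. The grip opening of about 37 mm also fits the 38 mm peg.
- **Placing:** it touched the floor of compartment 1 at about 11 N, and I released it and drew the gripper straight up. The last wrist and side pictures show it upright in compartment 1, with the gripper clear.
- **Other things:** in those pictures the other two pegs, the jar, tin, brush pot and the coloured pegs are where they were at the start.

The wrist camera placed things 4 to 5 mm further along y than the top and side cameras did. I lined the peg up by comparing its foot with the ring in the same wrist picture, and by the contact forces.

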